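Lift the sagging bolt over its bent keeper and hold the ink cage ajar

ROBOT

A 7-joint arm with a two-finger parallel gripper is mounted at the origin on a cart in front of the work surface, level with it; the furniture and walls round the work are solid. World frame = base frame: x ahead of the robot, y to its left, z up, the work surface at z = 0. Lengths are in m, angles in degrees, forces in N, time in s.
With the tool pointing down it reaches from about 0.425 to 0.875 m from the base axis. Payload 9.9 kg.
Tool frame: the origin (TCP) lies midway between the tips of the shut fingers; the grasp point (between the pads) lies 19 mm behind it (bot.pinch_z is the distance from the TCP to the grasp point, in m); z points along the fingers, y is the line along which they close (so a half turn about z gives the same grasp; the last joint's range is limited). The gripper opens to 85 mm and grips with 20 to 120 N. Pads are 22 mm wide; open, the fingers measure 114 mm over their backs; the gripper's body (76 mm by 85 mm) begins 54 mm behind the grasp point. The pads swing forward as they close: fully open they stand 13 mm farther back than shut.
Start: joints at [69.97, 32.985, 1.427, 82.34, -0.859, 64.687, -3.237], TCP at [0.177, -0.651, 0.231] pointing down, gripper open.
Joint ranges: [-157.87, 157.87], [-19.46, 123.44], [-87.15, 90], [11.01, 140.99], [-62.26, 242.26], [9.8, 113.94], [-161.44, 161.44]. Speed limits (degrees/s): [127.2, 127.2, 172.46, 172.46, 180, 180, 180].

INTERFACE

Orientations are given as [roll, pitch, yaw] about the fixed x, y, z axes, in that order (R = Rz(yaw) Ry(pitch) Rx(roll)).
In Python, from plant import bot, vision gives the robot as it stands.
- The arm moves only by the tool apply_moves, never from a script. Its argument "moves" is a list of rows, each a list of 5 numbers: the opening, from 0 (shut) to 1 (fully open), then the shift along the tool's x, y, z scaled (see below), then the turn about the tool's z scaled (see below). In form: [[fingers, tx, ty, tz, turn], ...]. A call has 1 to 10 rows; each row is the pose to reach, as a shift and turn from the pose commanded when the call began, along the tool's axes at that moment; what a row does not reach only later rows make up. The controller multiplies each number of a shift by 0.1 m and each number of a turn by 30 degrees. A row lasts 1/10 s, in which the tool goes at most 50 mm and 8.59 degrees, less where a joint would pass 70% of its speed; a pose out of reach is approached as far as the arm can. A call with a number of a shift or a turn outside -1 to 1 is refused whole. A call with a gripper value outside its range is refused whole. The fingers move at their own pace and stop on an object; the grip force is fixed at half the most. Time passes only in rows, so rows that repeat a pose let the fingers close. It gives the time, the measured TCP pose, the force, the opening and the grip force at its end, in the units of the state.
- bot.get_state(): the state, without advancing time (a new reading comes with each control period).
- vision.camera(name): name is "scene" or "top" or "wrist"; returns the picture (420x560x3 uint8, blue, green, red); there is no depth.
- vision.camera_params(name): a dict with "fx", "fy", "cx", "cy" (pixels), "R" (3x3) and "t" (3): a world point X has camera coordinates R X + t. Camera axes: x right, y down, z forward; pixel columns grow to the right and rows downward; lengths in m; the calibration is good to about 2 mm. The wrist camera is an equidistant fisheye: a pixel r from the principal point sees the ray r / f radians off the axis. A picture is of the moment at which its call begins: read the wrist's pose just before it. camera_params takes no time and is no camera call; for the wrist camera it gives the pose at the moment of the call.
- bot.sign_off(): hands the job in; it is judged then, once.
The state is a dict: "time": time; "joint_positions": joint angles; "dq": joint speeds; "joint_torque": joint torques, N m; "eef_pos": TCP position; "tcp_rot": TCP orientation; "force": force on the tool from outside, world axes, zero at the start; "torque": the same for the moment, N m; "grip_width": opening from 0.0 (shut) to 1.0 (fully open); "grip_force": force on a finger pad.
Only numpy, scipy, OpenCV 4.12 (cv2) and the standard library are available. Lean on these libraries where they do the work, as an engineer would, in place of code of your own. Each camera call takes 0.05 s, during which the arm holds its last target. There are 200 camera calls.

TASK

Open the little ink cage: lift its sagging bolt by the red knob until the nose clears the bent-up lip of the keeper, and draw it fully back towards the hinge without forcing it against the keeper. Then ease the self-closing gate about 25 degrees open (free edge roughly a hand's breadth out), without flinging it, and finish while still holding it there, bolt drawn, other things left where they stand.

Things in the scene. Friction and masses are not known exactly. Their poses are not given: they have to be found in the camera images.
- cage: green barred cage 170 x 262 x 170 mm, fixed to the surface, its place and yaw vary. Origin: centre of its underside; z up, its -x side is the gated front, its +y side (left seen from the front) carries the keeper, the gate's hinge is on its -y side
- gate: green barred gate, 200 mm wide, 122 mm tall (36 to 158 mm above the cage's underside), with the bolt's staples on its front. Origin on the hinge axis at the height of the cage's underside; at any opening its +y axis runs along the gate from the hinge to the free edge, its -x axis points out of the front
- gate_swing (a joint): opening of the gate, rad: 0 shut (a stop there), grows as the free edge swings out of the front, counter-clockwise from above. A spring always pulls it shut with about 0.2 N m at 0 and 0.4 N m at 0.5 rad
- gate_hinge (a point): point on the gate's vertical hinge axis, 97 mm above the cage's underside
- gate_edge (a point): middle of the gate's free edge, 200 mm from the hinge axis
- drop_bolt: steel bolt, a rod of 12 mm diameter and 190 mm length lying along the gate's front 142 mm above the cage's underside, with a nose that hangs down at its keeper end and a red upright knob. 0.12 to 0.25 kg. Its frame is that of the gate when the bolt is home and sagging, and moves with the bolt
- bolt_draw (a joint): how far the bolt is drawn, m, along the gate towards the hinge (its own -y): 0 home, 0.045 fully back; it stays where left. The nose has passed the keeper from 0.026 on; friction about 1.2 N
- bolt_lift (a joint): how far the bolt is lifted in its loose staples, m, straight up: 0 sagging (where its weight keeps it), 0.018 the most. Until it is lifted more than 0.009 the nose runs against the lip at a draw of 0.005
- knob_mid (a point): middle of the red knob, an upright cylinder of 16 mm diameter and 44 mm height (22 mm above and below this point), 196 mm above the cage's underside while the bolt sags, 130 mm from the hinge axis with the bolt home, 21 mm in front of the gate's mid-plane; gripped from above it may turn between the fingers. The staples' tops (171 mm above the cage's underside) and the roof (170 mm) lie below it
- nose_bottom (a point): underside of the bolt's nose (12 x 12 mm, reaching 16 mm below the rod's axis)
- lip_top (a point): the steel keeper is part of the cage, on its left post: a tray open at the top and the outer end, with a front wall that stops the nose coming forward (6 mm of play) and the inner edge bent up into a lip 3 mm thick. This point: middle of the lip's upper edge, 135 mm above the cage's underside, 9 mm above the underside of the sagging nose and 2 to 5 mm from it towards the hinge at the start
- dropper_a_mid (a point): brown dropper bottle inside the cage, 33 mm wide, 102 mm tall, leave alone
- dropper_b_mid (a point): second brown dropper bottle inside the cage, leave alone
- glitter_jar_mid (a point): jar of glitter with red lid in front of the cage, 49 mm wide, 65 mm tall, leave alone
- mug_mid (a point): light blue mug, 82 mm wide, 91 mm tall, leave alone
- cap_press: green hand press to the left, fixed, 360 mm tall with a ball-ended lever; not used, pass clear of it. Origin: its foot on the surface

How it is judged (in metres and radians):
On the way, in this order (a step that is already met when the one before it is completed fails the run):
1. the nose is lifted above the keeper's lip while the gate is still shut (value of joint bolt_lift above 0.0085 m and value of joint gate_swing below 0.08 rad), for 0.1 s.
2. the bolt is drawn back (value of joint bolt_draw above 0.034 m), for 0.2 s.
At the end, for the whole second after the job is handed in: the fingers still hold the gate (by the bolt's knob or any other part of it) at rest, 17 to 35 degrees open (0.30 to 0.61 rad), against its spring; the bolt is drawn back at least 34 of its 45 mm; the droppers, the jar and the mug are within 20 mm of where they stood (value of joint gate_swing between 0.3 and 0.61 rad and velocity of joint gate_swing between -0.1 and 0.1 rad/s and value of joint bolt_draw above 0.034 m and contact force between the fingers and gate above 0.5 N and distance of each of dropper_a_mid, dropper_b_mid, glitter_jar_mid, mug_mid from where it was at the start of the episode below 0.02 m); the arm keeps its last pose, push and grip.
It fails at once if the bolt is forced against the keeper (more than 15 N between them) (contact force between drop_bolt and cage above 15 N).
It fails at once if the gate is flung open (faster than 1.5 rad/s) (velocity of joint gate_swing above 1.5 rad/s).
It fails at once if a dropper, the jar or the mug is pushed 20 mm or more (distance of any of dropper_a_mid, dropper_b_mid, glitter_jar_mid, mug_mid from where it was at the start of the episode above 0.02 m).
It also fails if it takes over 40 s, if anything falls off the work surface, if the arm or the gripper's body presses on something with over 40 N, if the wrist force passes 120 N, or if a joint passes its speed limit or range.

## Working session

There is one attempt and no reset: what is moved stays moved. The work goes in short steps, Python scripts to look and compute and a tool call to move; the robot and the scene stay as the last step left them, time stands still between calls to the robot, and variables do not carry over. Pictures are saved under pics/ and viewed, at most 10 in all, crops included, and the job is handed in when it is done.

Besides the shell and the picture viewer there is one more tool, called after "Emit:" as name(argument=value, ...) on one line, values as JSON. apply_moves: Moves the arm, as the interface text tells. Shifts and turns lie within -1 to 1; 1 stands for 0.1 m of shift or 30 degrees of turn. Its arguments: {"type":"object","properties":{"moves":{"type":"array","items":{"type":"array","items":{"type":"number"}}}},"required":["moves"]}

```bash
mkdir -p pics; python3 - <<'E'
from plant import bot, vision
import cv2,numpy as np
print(bot.get_state())
for n in ("scene","top"):
    p=vision.camera_params(n); print(n,p); cv2.imwrite(f"pics/{n}0.png",vision.camera(n))
E
```

```text
{'time': 0.0, 'joint_positions': array([69.97094785, 33.03362115,  1.4242595 , 82.38841715, -0.86079351,
       64.68764511, -3.23732986]), 'dq': array([ 0.00985657, -0.04592547, -0.11848369, -0.05578083, -0.00603205,
       -0.01531645, -0.1028499 ]), 'joint_torque': array([ 7.32797816e-04, -7.65755367e+01,  2.25003004e+00, -2.85964036e+01,
        1.50173705e-02,  1.28208264e-02, -5.96685027e-05]), 'eef_pos': array([ 0.1771692, -0.650836 ,  0.2304195]), 'tcp_rot': array([-1.79900999e+02,  4.44377654e-03,  1.52282224e+01]), 'force': array([ 0.01021732, -0.65586033, -0.31691205]), 'torque': array([ 0.0090528 , -0.01108917,  0.00431592]), 'grip_force': 0.0, 'grip_width': 0.9990948613251159}
scene {'fx': 531.3765612340233, 'fy': 531.3765612340233, 'cx': 272.37995363271943, 'cy': 211.46179091034355, 'R': array([[ 0.8363244 ,  0.54821952,  0.00410609],
       [ 0.25423269, -0.38118176, -0.88885668],
       [-0.48572342,  0.74441643, -0.45816693]]), 't': array([-0.51176787,  0.02818833,  1.69408578])}
top {'fx': 436.82675405741185, 'fy': 436.82675405741185, 'cx': 279.8451540631454, 'cy': 207.90185716777265, 'R': array([[ 0.08890652, -0.99599239, -0.0097361 ],
       [-0.79341565, -0.06490757, -0.60520957],
       [ 0.60215217,  0.06153185, -0.79600665]]), 't': array([0.08120347, 0.51383446, 0.89469804])}
```

View pics/scene0.png

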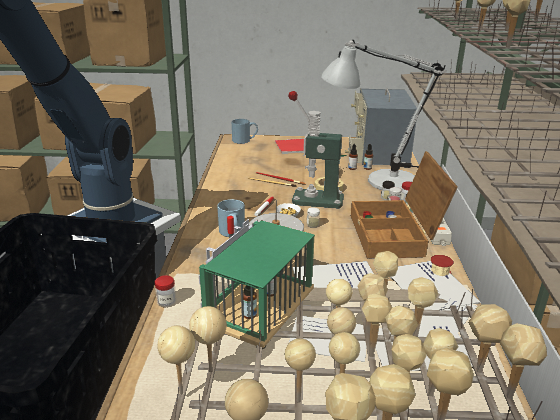

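View pics/top0.png

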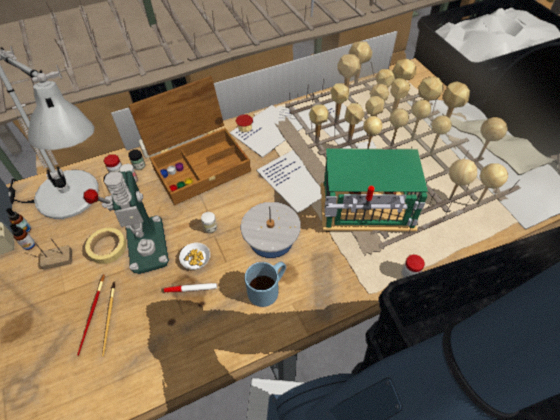

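The scene view shows the knob near (230,225), seen over the roof, with the jar at (165,290). The top view shows the knob at (370,192), the roof quad at about (325,150)-(425,190), the jar at (413,265) and the mug at (262,283).

```bash
cat > h.py <<'E'
import numpy as np, cv2
from plant import bot, vision
def ray(p,u,v):
    d=np.array([(u-p['cx'])/p['fx'],(v-p['cy'])/p['fy'],1.]); R=p['R']
    return -R.T@p['t'], R.T@d
def onz(p,uv,z):
    o,d=ray(p,*uv); return o+d*(z-o[2])/d[2]
def tri(rs):
    A=sum(np.eye(3)-np.outer(d,d)/(d@d) for o,d in rs); b=sum((np.eye(3)-np.outer(d,d)/(d@d))@o for o,d in rs)
    return np.linalg.solve(A,b)
E
python3 - <<'E'
from h import *
S,T=[vision.camera_params(n) for n in("scene","top")]
si,ti=[cv2.imread(f"pics/{n}0.png") for n in("scene","top")]
def comps(im,box,kind):
    h=cv2.cvtColor(im,cv2.COLOR_BGR2HSV)
    if kind=='r': m=((h[...,0]<8)|(h[...,0]>172))&(h[...,1]>150)&(h[...,2]>80)
    else: m=(abs(h[...,0].astype(int)-75)<15)&(h[...,1]>120)&(h[...,2]>60)
    k=np.zeros(m.shape,np.uint8); x0,y0,x1,y1=box; k[y0:y1,x0:x1]=m[y0:y1,x0:x1]
    n,l,s,c=cv2.connectedComponentsWithStats(k)
    return [(s[i],c[i],l==i) for i in range(1,n) if s[i][4]>15]
rs=comps(si,(215,200,250,250),'r'); rt=comps(ti,(350,170,390,210),'r')
for r in rs+rt: print(r[0],r[1])
k=tri([ray(S,*rs[0][1]),ray(T,*rt[0][1])]); print("knob",k, onz(T,rt[0][1],.196))
for im,P,box in((ti,T,(310,130,440,235)),(si,S,(195,215,320,345))):
    g=max(comps(im,box,'g'),key=lambda r:r[0][4]); print(g[0])
    m=cv2.morphologyEx(g[2].astype(np.uint8),cv2.MORPH_OPEN,np.ones((13,13)))
    c=max(cv2.findContours(m,0,2)[0],key=cv2.contourArea)
    a=cv2.approxPolyDP(cv2.convexHull(c),4,True)[:,0]
    for q in a: print(q,onz(P,q.astype(float),.170).round(3))
cv2.imwrite("pics/c.png",np.hstack([cv2.resize(ti[140:240,310:440],None,fx=3,fy=3,interpolation=2),cv2.resize(si[200:300,195:325],None,fx=3,fy=3,interpolation=2)]))
for r in comps(ti,(400,250,430,280),'r'): print("jar lid",r[1],onz(T,r[1],.06))
E
```

```text
[227 216   7  18 100] [230.04 224.43]
[366 186   8  15  83] [369.6746988  192.96385542]
knob [ 0.55161074 -0.09202934  0.19467236] [ 0.55147584 -0.09107843  0.196     ]
[ 327  149  100   52 3941]
[417 154] [ 0.72  -0.228  0.17 ]
[423 190] [ 0.594 -0.23   0.17 ]
[329 190] [0.575 0.006 0.17 ]
[327 150] [0.716 0.015 0.17 ]Traceback (most recent call last):
  File "<stdin>", line 15, in <module>
ValueError: max() iterable argument is empty
```

```bash
python3 - <<'E'
from h import *
T=vision.camera_params("top"); ti=cv2.imread("pics/top0.png")
cv2.imwrite("pics/c.png",cv2.resize(ti[140:240,310:440],None,fx=5,fy=5,interpolation=2))
h=cv2.cvtColor(ti,cv2.COLOR_BGR2HSV)
m=((abs(h[...,0].astype(int)-75)<15)&(h[...,1]>120)&(h[...,2]>60)).astype(np.uint8)
# front and back edges: bottom/top of roof mask by column
o=cv2.morphologyEx(m,cv2.MORPH_OPEN,np.ones((9,9)))
for name,f in(("front",np.max),("back",np.min)):
    P=[]
    for u in range(335,416,2):
        v=np.where(o[140:210,u])[0]
        if len(v) and not 355<u<385: P.append(onz(T,(u,f(v)+140.),.17)[:2])
    P=np.array(P,np.float32); vx,vy,x,y=cv2.fitLine(P,cv2.DIST_HUBER,0,.01,.01).ravel(); 
    if vy<0: vx,vy=-vx,-vy
    print(name,np.degrees(np.arctan2(-vx,vy)),x,y)
E
```

```text
front 4.6395946 0.58267707 -0.09388306
back 4.547073 0.7256396 -0.10944488
```

View pics/c.png

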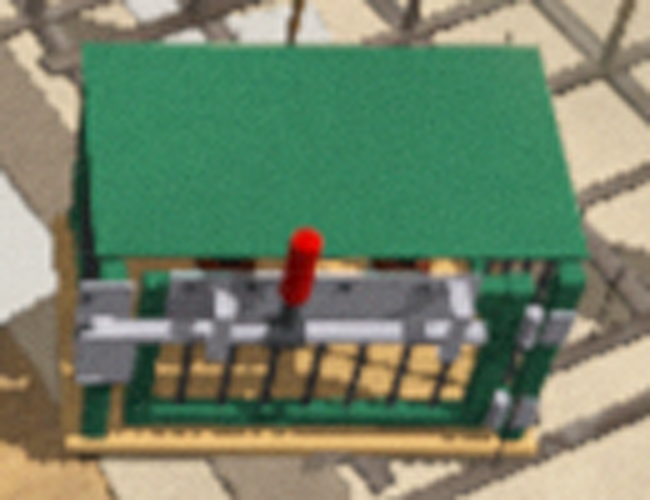

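Emit:
apply_moves(moves=[[1,0.1,-0.1,-0.4,0],[1,0.4,-0.35,-0.5,0],[1,0.7,-0.6,-0.5,0],[1,1,-0.87,-0.5,0],[1,1,-0.87,-0.5,0]])

```text
time: 0.6
eef_pos: [0.2555, -0.5364, 0.2815]
tcp_rot: [-179.9, -0.2, 15.6]
force: [-0.3, 0.0, 0.1]
grip_width: 0.996
grip_force: 0.0
```

Emit:
apply_moves(moves=[[1,0.33,-0.29,0,0],[1,0.66,-0.58,0,0],[1,1,-0.87,0,0],[1,1,-0.87,0,0]])

```text
time: 1.0
eef_pos: [0.3288, -0.4257, 0.2813]
tcp_rot: [-179.9, -0.1, 15.7]
force: [-0.1, 0.8, 0.1]
grip_width: 0.999
grip_force: 0.0
```

Emit:
apply_moves(moves=[[1,0.33,-0.29,0,0],[1,0.66,-0.58,0,0],[1,1,-0.87,0,0],[1,1,-0.87,0,0]])

```text
time: 1.4
eef_pos: [0.4019, -0.3156, 0.2812]
tcp_rot: [-179.9, -0.1, 15.7]
force: [-0.6, -0.7, -0.8]
grip_width: 1.001
grip_force: 0.0
```

Emit:
apply_moves(moves=[[1,0.33,-0.29,0,0],[1,0.66,-0.58,0,0],[1,1,-0.87,0,0],[1,1,-0.87,0,0]])

```text
time: 1.8
eef_pos: [0.4751, -0.2053, 0.2811]
tcp_rot: [-179.9, -0.1, 15.7]
force: [0.4, 0.3, -0.9]
grip_width: 0.999
grip_force: 0.0
```

Emit:
apply_moves(moves=[[1,0.33,-0.29,0,0.1],[1,0.66,-0.58,0,0.25],[1,1.0,-0.87,0,0.35],[1,1.0,-0.87,0,0.35],[1,1.0,-0.87,0,0.35]])

```text
time: 2.3
eef_pos: [0.5456, -0.1005, 0.2808]
tcp_rot: [180.0, 0.1, 4.8]
force: [0.1, -0.4, 0.0]
grip_width: 0.996
grip_force: 0.0
```

```bash
python3 - <<'E'
from h import *
s=bot.get_state(); print(s['time'],s['eef_pos'],s['tcp_rot'],s['joint_positions'].round(1),s['force'])
print(vision.camera_params("wrist")); cv2.imwrite("pics/w1.png",vision.camera("wrist"))
E
```

```text
2.3 [ 0.54559224 -0.10051323  0.28076588] [1.79988596e+02 6.28972562e-02 4.84220960e+00] [ 10.9  20.4  -7.6  96.2   3.   63.7 -82.7] [ 0.05240629 -0.44962509  0.0213493 ]
{'fx': 325.19226210127806, 'fy': 325.19226210127806, 'cx': 275.8805239226183, 'cy': 213.3690203139862, 'R': array([[ 8.38971543e-02, -9.96474330e-01, -4.19956832e-04],
       [-9.50211989e-01, -8.01290501e-02,  3.01125406e-01],
       [-3.00097388e-01, -2.48645167e-02, -9.53584455e-01]]), 't': array([-0.14482378,  0.45526654,  0.58880185])}
```

View pics/w1.png

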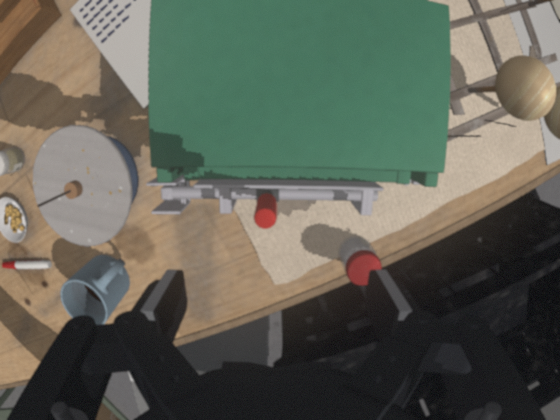

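The wrist view shows the knob at about (265,210), the jar at (360,262) and the mug at (97,288).

```bash
python3 - <<'E'
from h import *
W=vision.camera_params("wrist"); im=cv2.imread("pics/w1.png"); h=cv2.cvtColor(im,cv2.COLOR_BGR2HSV)
m=(((h[...,0]<8)|(h[...,0]>172))&(h[...,1]>150)&(h[...,2]>60)); b=np.zeros_like(m); b[180:240,245:290]=m[180:240,245:290]
v,u=np.where(b); print(u.min(),u.max(),v.min(),v.max())
def fray(u,v):
    x,y=u-W['cx'],v-W['cy']; r=np.hypot(x,y); th=r/W['fx']; d=np.array([np.sin(th)*x/r,np.sin(th)*y/r,np.cos(th)])
    return -W['R'].T@W['t'],W['R'].T@d
def oz(uv,z):
    o,d=fray(*uv); return o+d*(z-o[2])/d[2]
c=(u.mean(),v.mean()); print(c,oz(c,.196))
t=(u[v>v.max()-10].mean(),v.max()-9.); print("top",t,oz(t,.218))
S,T=[vision.camera_params(n) for n in("scene","top")]
k=tri([ray(S,230.04,224.43),ray(T,369.67,192.96),fray(*c)]); print(k)
E
```

```text
255 274 208 226
(np.float64(264.9486301369863), np.float64(217.25)) [ 0.54533666 -0.09263744  0.196     ]
top (np.float64(264.9125), np.float64(217.0)) [ 0.55278892 -0.09278371  0.218     ]
[ 0.54888497 -0.09189014  0.19603718]
```

Emit:
apply_moves(moves=[[1,0.07,-0.085,0,0],[1,0.07,-0.085,0.2,0],[1,0.07,-0.085,0.4,0],[0.7,0.07,-0.085,0.6,0],[0.5,0.07,-0.085,0.8,0],[0.4,0.07,-0.085,0.96,0],[0.4,0.07,-0.085,0.96,0],[0.4,0.07,-0.085,0.96,0]])

```text
time: 3.15
eef_pos: [0.5518, -0.0918, 0.1857]
tcp_rot: [180.0, 0.0, 4.7]
force: [0.7, -0.2, 0.0]
grip_width: 0.399
grip_force: 0.0
```

```bash
python3 - <<'E'
from h import *
s=bot.get_state(); print(s['time'],s['eef_pos'],s['tcp_rot'],s['force'],s['grip_width'])
im=vision.camera("wrist"); cv2.imwrite("pics/w2.png",cv2.resize(im[140:420,120:450],None,fx=2,fy=2))
E
```

```text
3.15 [ 0.55182152 -0.09182677  0.18569223] [1.79996092e+02 4.02687066e-03 4.66848972e+00] [ 0.70189707 -0.19283158  0.00815006] 0.39918083317147585
```

View pics/w2.png

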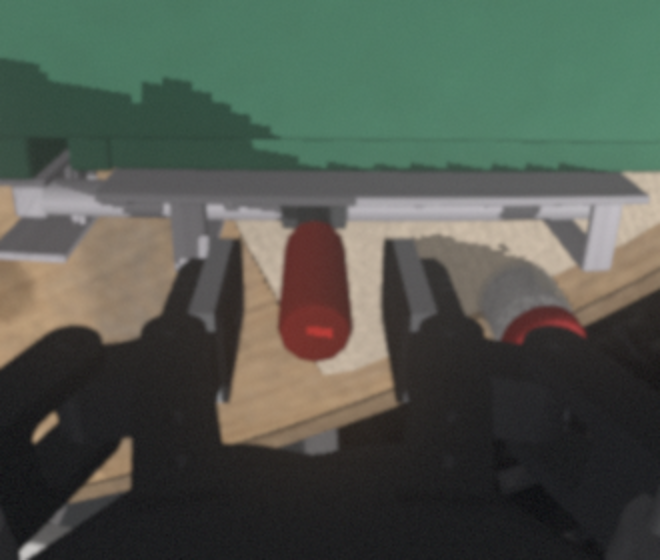

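The crop shows the knob (columns 280–350, centre 315) midway between the pad faces (about 232 and 397), so it is centred. I'll close on it.

Emit:
apply_moves(moves=[[0.3,0,0,0,0],[0.24,0,0,0,0],[0.22,0,0,0,0],[0.2,0,0,0,0],[0.2,0,0,0,0]])

```text
time: 3.7
eef_pos: [0.5519, -0.0914, 0.1855]
tcp_rot: [180.0, -0.0, 4.7]
force: [0.0, -0.3, 0.0]
grip_width: 0.2
grip_force: 0.5
```

Emit:
apply_moves(moves=[[0.18,0,0,0,0],[0.17,0,0,0,0],[0.16,0,0,0,0]])

```text
time: 4.0
eef_pos: [0.552, -0.0913, 0.1856]
tcp_rot: [180.0, -0.0, 4.7]
force: [-1.1, -1.8, 4.5]
grip_width: 0.172
grip_force: 45.1
```

Emit:
apply_moves(moves=[[0.1,0,0,0,0],[0,0,0,0,0],[0,0,0,-0.03,0],[0,0,0,-0.06,0],[0,0,0,-0.09,0],[0,0,0,-0.12,0],[0,0,0,-0.14,0],[0,0,0,-0.14,0],[0,0,0,-0.14,0]])

```text
time: 4.9
eef_pos: [0.5518, -0.0911, 0.1993]
tcp_rot: [-180.0, -0.0, 4.7]
force: [1.6, -1.5, -1.5]
grip_width: 0.169
grip_force: 58.4
```

```bash
python3 - <<'E'
from h import *
s=bot.get_state(); print(s['time'],s['eef_pos'],s['tcp_rot'],s['force'],s['torque'],s['grip_width'],s['grip_force'])
a=vision.camera("wrist"); b=vision.camera("top"); c=vision.camera("scene")
f=lambda i:cv2.resize(i,(400,300),interpolation=cv2.INTER_CUBIC)
cv2.imwrite("pics/m3.png",np.hstack([f(a[60:270,120:400]),f(b[140:245,310:450])]))
E
```

```text
4.9 [ 0.55176203 -0.0911431   0.19930431] [-1.79997548e+02 -4.22778503e-03  4.73161358e+00] [ 1.63538612 -1.45398294 -1.49435693] [-0.18098283 -0.28510911  0.0236436 ] 0.16874535284523406 58.4317284822464
```

View pics/m3.png

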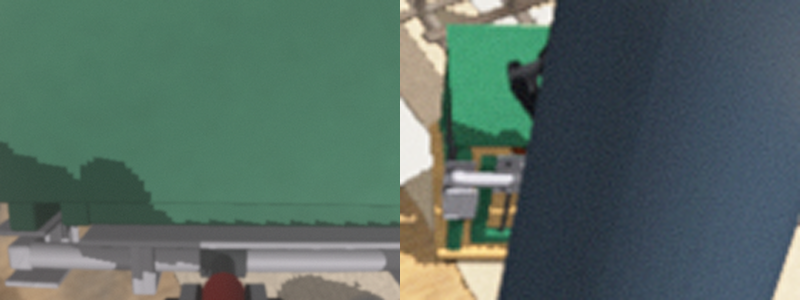

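The bolt weighs on the tool at about 1.5 N and the rod is raised in the wrist view. I'll draw it back, with a check at 12 mm.

Emit:
apply_moves(moves=[[0,0,0.03,0,0],[0,0,0.06,0,0],[0,0,0.09,0,0],[0,0,0.12,0,0],[0,0,0.12,0,0]])

```text
time: 5.55
eef_pos: [0.5527, -0.1039, 0.1992]
tcp_rot: [180.0, 0.0, 4.7]
force: [0.8, -1.2, -1.3]
grip_width: 0.165
grip_force: 58.5
```

Emit:
apply_moves(moves=[[0,0,0.05,0,0],[0,0,0.1,0,0],[0,0,0.15,0,0],[0,0,0.2,0,0],[0,0,0.25,0,0],[0,0,0.29,0,0],[0,0,0.29,0,0],[0,0,0.29,0,0]])

```text
time: 6.35
eef_pos: [0.5549, -0.1327, 0.1993]
tcp_rot: [180.0, 0.0, 4.7]
force: [-0.2, -1.0, -1.7]
grip_width: 0.163
grip_force: 58.5
```

Emit:
apply_moves(moves=[[0,-0.038,0.01,0,-0.083],[0,-0.077,0.022,0,-0.167],[0,-0.114,0.036,0,-0.25],[0,-0.151,0.05,0,-0.333],[0,-0.151,0.05,0,-0.333]])

```text
time: 6.85
eef_pos: [0.5409, -0.1384, 0.1996]
tcp_rot: [180.0, -0.1, 14.7]
force: [1.9, -0.5, -0.2]
grip_width: 0.163
grip_force: 58.6
```

Emit:
apply_moves(moves=[[0,-0.038,0.01,0,-0.083],[0,-0.077,0.022,0,-0.167],[0,-0.114,0.036,0,-0.25],[0,-0.151,0.05,0,-0.333],[0,-0.187,0.067,0,-0.417],[0,-0.223,0.085,0,-0.5],[0,-0.237,0.093,0,-0.533],[0,-0.237,0.093,0,-0.533],[0,-0.237,0.093,0,-0.533]])

```text
time: 7.75
eef_pos: [0.5205, -0.1529, 0.1994]
tcp_rot: [180.0, -0.0, 30.7]
force: [2.7, 2.5, -0.8]
grip_width: 0.166
grip_force: 58.6
```

```bash
python3 - <<'E'
from h import *
s=bot.get_state(); print(s['time'],s['eef_pos'],s['tcp_rot'],s['force'],s['grip_width'],s['grip_force'])
h=np.array([.583,-.2197]); d=s['eef_pos'][:2]-h; r=np.hypot(*d); print("dist",r,"r along",np.sqrt(r*r-.021**2))
ang=np.degrees(np.arctan2(d[1],d[0])-np.arctan2(.089,-.021)); print("open",ang-4.65)
a=vision.camera("wrist"); b=vision.camera("scene"); f=lambda i:cv2.resize(i,(400,300),interpolation=cv2.INTER_CUBIC)
cv2.imwrite("pics/m4.png",np.hstack([f(a[60:375,70:490]),f(b[180:360,130:370])]))
E
```

```text
7.75 [ 0.52048195 -0.15288374  0.19942789] [ 1.79990250e+02 -4.68321945e-02  3.06539001e+01] [ 2.65362977  2.53968358 -0.79363741] 0.1659880518589529 58.625850677490234
dist 0.09150365198046083 r along 0.08906131778590126
open 25.170175214805845
```

View pics/m4.png

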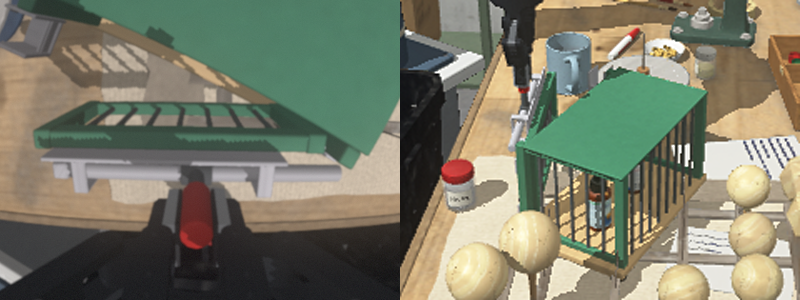

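The gate stands about 25° open with the bolt drawn and the knob held. The jar and mug are where they were, so I'm handing in.

```bash
python3 -c "
from plant import bot
print(bot.sign_off())"
```

```text
the job is handed in; nothing more can be done
None
```

I handed the job in with the bolt drawn back about 41 mm and the gate held by the red knob about 25° open. The jar and mug looked unmoved in the last picture, and no verdict came back.

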